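# Restack a pad box on the sloped rack

## Task

Lift the top cardboard box off the pile in the trough and set it down upright on the bare bench, letting go of it there so that you can take it by its other pair of sides. Then lower it into the sloped rack, without dropping it, so that it lies squarely on top of the box already there with its long side right back against the backstop. Leave the other boxes and the things round about where they are.

Things in the scene. Friction and masses are not known exactly. Their poses are not given: they have to be found in the camera images.
- pile_top_centre (a point): The box to move: the upper one of the two in the trough. A two-part cardboard box with a blank paper label on its lid, all boxes alike: 66 mm wide (its own y), 48 mm deep (x), 46 mm high (z), about 0.25 kg, rigid and shut. This point is its very centre, 23 mm above its underside.
- pile_lower_centre (a point): The lower box of the pile in the trough, which stays there. The same kind of box (66 x 48 x 46 mm); this point is its centre.
- rack_box_centre (a point): The box already lying in the sloped rack against its backstop, which stays there. The same kind of box; this point is its centre.
- trough: Fixed wooden stock trough holding the pile. Origin: centre of its underside, z up. Base 110 (x) x 90 (y) x 8 mm. Two upright boards 12 mm thick, 50 mm long along y, at x = +-35 mm (58 mm clear between), reach 108 mm above the bench, 8 mm over the pile's top (100 mm). They cover the boxes' long (66 mm) sides; the short ends, at about y = +-33 mm, are free for fingers.
- deck: Sloped floor of the fixed rack, tilted 18 degrees, falling towards the backstop. Origin: middle of the line where deck and backstop face meet, 24 mm above the bench. Axes: x downhill along the slope, into the backstop; y level, along the backstop; z square to the deck, upward. Boxes lie on z = 0 with a long side against the backstop (x = 0): lower centre at x = -24, y = 0, z = 23 mm.
- upper_place (a point): Where the centre of the box has to come, on top of the one in the rack: x = -24, y = 0, z = 69 mm in the deck's frame; same tilted axes as the deck.
- backstop_gap (a point): Middle of the backstop's face (deck x = 0, z = 69 mm); axes as the deck. The backstop is two posts 12 mm thick, 95 mm high along z, with a 39 mm wide gap between them (y = -19.5 to 19.5), open to the rear, for a finger. Thin struts stand behind the posts at y = +-34 mm.
- cheek_top (a point): Middle of the inner top edge of the cheek on the deck's +y side (deck x = -24, y = 38.5, z = 99 mm); the other cheek mirrors it. Cheeks are 10 mm thick, from deck x = -55 to 13 mm, and end 7 mm above the top of the upper box, so fingers fit only at the boxes' long sides. The front is open.
- rack: Fixed plywood base of the same rack: origin on the bench, z up, x level towards the backstop. Base plate 150 x 112 x 10 mm, from x = -65 to 85 mm. The deck's origin lies at x = 12, y = 0, z = 24 mm.
- felt_wheel: Bystander: felt polishing bob, a disc 60 mm across and 25 mm high, lying loose on the bench. Origin: centre of its underside.
- whetstone: Bystander: dressing stone 48 x 150 x 24 mm lying loose on the bench, long along its y. Origin: centre of its underside.
- disc_5: Bystander: polishing disc 100 mm across and 11 mm thick lying loose on the bench. Origin: centre of its underside.
Things that resemble listed ones, but are neither listed nor needed, are in the scene too. Leave any purple or red look-alike of the part that bears pile_top_centre alone.

How it is judged:
By the outcome, as a careful person would: the job done as asked, in the order asked, and still so for the second after the job is handed in, with the robot touching nothing.
It also fails if it takes over 53 s, if anything falls off the work surface, if the arm or the gripper's body presses on something with over 40 N, if the wrist force passes 120 N, or if a joint passes its speed limit or range.

## Robot

A 7-joint arm with a two-finger parallel gripper is mounted at the origin on a cart in front of the work surface, level with it; the furniture and walls round the work are solid. World frame = base frame: x ahead of the robot, y to its left, z up, the work surface at z = 0. Lengths are in m, angles in rad, forces in N, time in s.
With the tool pointing down it reaches from about 0.4 to 0.85 m from the base axis. Payload 4.5 kg.
Tool frame: the origin (TCP) lies at the very end of the fingers, on their centre line; the grasp point (between the pads) lies 19 mm behind it (r.grip_point_offset is the distance from the TCP to the grasp point, in m); z points along the fingers, y is the line along which they close (so a half turn about z gives the same grasp; the last joint's range is limited). The gripper opens to 88 mm and grips with 3 to 60 N. Pads are 18 mm wide; open, the fingers measure 123 mm over their backs; the gripper's body (75 mm by 187 mm) begins 45 mm behind the grasp point.
Start: joints at [1.173, 0.689, -0.195, 1.565, 0.157, 0.902, -0.215], TCP at [0.262, -0.568, 0.239] pointing down, gripper open.
Joint ranges: [-3.01, 3.01], [-0.46, 2.08], [-1.47, 1.51], [0.13, 2.56], [-1, 4.14], [0.04, 2.09], [-2.66, 2.66]. Speed limits (rad/s): [2.57, 2.57, 3.14, 3.14, 3.14, 3.14, 3.14].

## Interface

Orientations are given as a unit quaternion [x, y, z, w].
In Python, from plant import r gives the robot as it stands.
- The arm moves only by the tool carry_out, never from a script. Its argument "rows" is a list of rows, each a list of 3 entries, a list of its own where there are three numbers: the shift along the tool's x, y, z in cm, then the turn, a rotation vector about the tool's x, y, z in degrees, then the closure, from 0 (fully open) to 1 (shut). A call has 1 to 12 rows; each row is the pose to reach, as a shift and turn from the pose commanded when the call began, along the tool's axes at that moment; what a row does not reach only later rows make up. A row lasts 1/10 s, in which the tool goes at most 50 mm and 8.59 degrees, less where a joint would pass 70% of its speed; a pose out of reach is approached as far as the arm can. A call with a gripper value outside its range is refused whole. The fingers move at their own pace and stop on an object; "newtons" is the grip in N (left out, the last holds). Time passes only in rows, so rows that repeat a pose let the fingers close. It gives the time, the measured TCP pose, the force, the opening and the grip force at its end, in the units of the state.
- r.get_state(): the state, without advancing time (a new reading comes with each control period).
- r.snapshot(name): name is "scene" or "top"; returns a dict with "image" (400x640x3 uint8, red, green, blue), "fx", "fy", "cx", "cy" (pixels), "dist_coeffs" ([k1, k2, p1, p2, k3] as OpenCV has them; the pictures are not rectified), "pose" (4x4, takes a point from camera to world coordinates). Camera axes: x right, y up, looking along -z (the intrinsics and any distortion apply to the point x, -y, -z); pixel columns grow to the right and rows downward; lengths in m; the calibration is good to about 2 mm. A picture is of the moment at which its call begins. There is no depth.
- r.finish_job(): hands the job in; it is judged then, once.
The state is a dict: "clock": time; "q": joint angles; "qd": joint speeds; "joint_torque": joint torques, N m; "tool_pos": TCP position; "eef_rot": TCP orientation; "contact_force": force on the tool from outside, world axes, zero at the start; "moment": the same for the moment, N m; "opening": opening from 0.0 (shut) to 1.0 (fully open); "finger_force": force on a finger pad.
Only numpy, scipy, OpenCV 4.12 (cv2) and the standard library are available. Lean on these libraries where they do the work, as an engineer would, in place of code of your own. Each camera call takes 0.05 s, during which the arm holds its last target. There are 200 camera calls.

## Working session

There is one attempt and no reset: what is moved stays moved. The work goes in short steps, Python scripts to look and compute and a tool call to move; the robot and the scene stay as the last step left them, time stands still between calls to the robot, and variables do not carry over. Pictures are saved under pics/ and viewed, at most 10 in all, crops included, and the job is handed in when it is done.

Besides the shell and the picture viewer there is one more tool, called after "Emit:" as name([rows], argument=value, ...), one row to a line, values as JSON. carry_out: Moves the arm, as the interface text tells. Its arguments: {"type":"object","properties":{"rows":{"type":"array"},"newtons":{"type":"number"}},"required":["rows"]}

```bash
mkdir -p pics; ls; python3 - <<'E'
from plant import r
import cv2,numpy as np,pickle
for n in("scene","top"):
    s=r.snapshot(n); pickle.dump(s,open(n+"0.pkl","wb")); cv2.imwrite(f"pics/{n}0.png",s["image"][:,:,::-1])
    print(n,s["fx"],s["fy"],s["cx"],s["cy"],s["dist_coeffs"]);print(np.round(s["pose"],3))
print(r.get_state(), r.grip_point_offset)
E
```

```text
pics
scene 443.6696725755189 443.6696725755189 311.4476444920285 207.13625758092488 [0.0431519 0.        0.        0.        0.       ]
[[-0.83   0.283 -0.48   0.069]
 [-0.558 -0.405  0.725  0.858]
 [ 0.011  0.869  0.494  0.689]
 [ 0.     0.     0.     1.   ]]
top 456.3261704053479 456.3261704053479 328.49436334329073 198.15868125476857 [-0.07842698  0.          0.          0.          0.        ]
[[-0.023  0.985 -0.17   0.466]
 [-1.    -0.022  0.007 -0.01 ]
 [ 0.003  0.17   0.985  1.067]
 [ 0.     0.     0.     1.   ]]
{'clock': 0.1, 'q': array([ 1.17275502,  0.6899222 , -0.19450049,  1.56621124,  0.15731352,
        0.90250513, -0.21507248]), 'qd': array([-1.36946403e-04, -1.83685926e-03,  8.90730527e-04, -1.16558046e-03,
       -3.59412759e-05,  9.95901385e-04, -1.38954570e-04]), 'joint_torque': array([-3.76841286e-03, -5.28502822e+01, -1.27166491e+00, -1.53838509e+01,
       -5.25815645e-02,  1.99753456e-03,  3.80412450e-05]), 'tool_pos': array([ 0.26130433, -0.56714069,  0.23798363]), 'eef_rot': array([ 9.76769203e-01,  2.14292415e-01, -2.45487646e-04, -7.90311897e-04]), 'contact_force': array([ 0.82278281,  0.58936263, -1.0689946 ]), 'moment': array([ 0.00067374,  0.00816666, -0.03125663]), 'finger_force': 0.0, 'opening': 1.000504505215753} 0.0187
```

View pics/scene0.png

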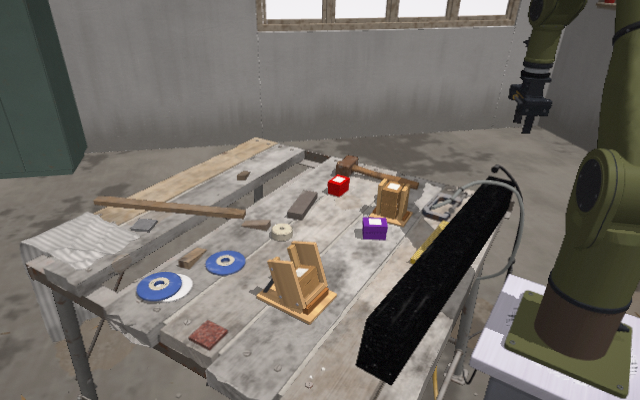

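View pics/top0.png

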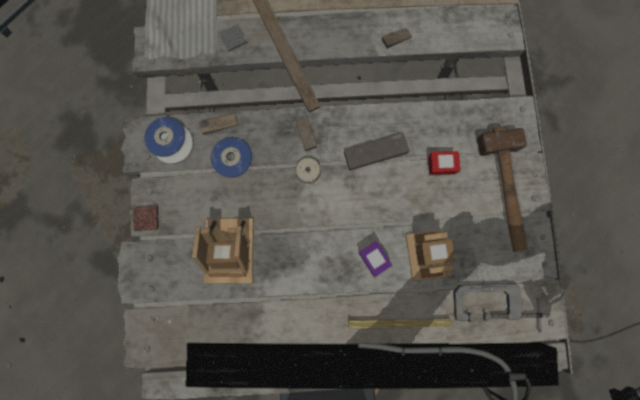

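The scene view shows the rack at (297,285), the trough with the pile at (392,200), and a black beam in the foreground. In the top view the rack is at (225,250) and the trough at (432,253).

Things that could be taken for the box to move (top-view pixels): the pile-top box in the trough (437,252), the purple look-alike (375,258), the red look-alike (445,162) and the box in the rack (222,252). I choose the cardboard box in the trough at (437,252) and check it in a close crop.

```bash
python3 - <<'E'
import cv2,numpy as np
t=cv2.imread("pics/top0.png");s=cv2.imread("pics/scene0.png")
a=[t[205:295,180:270],t[205:295,385:475],s[235:325,250:340],s[165:255,355:445]]
a=[cv2.convertScaleAbs(cv2.resize(i,(390,295) if 0 else (295,295),interpolation=cv2.INTER_CUBIC),alpha=1.3) for i in a]
cv2.imwrite("pics/crop.png",np.vstack([np.hstack(a[:2]),np.hstack(a[2:])]))
E
```

```text
(no output)
```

View pics/crop.png

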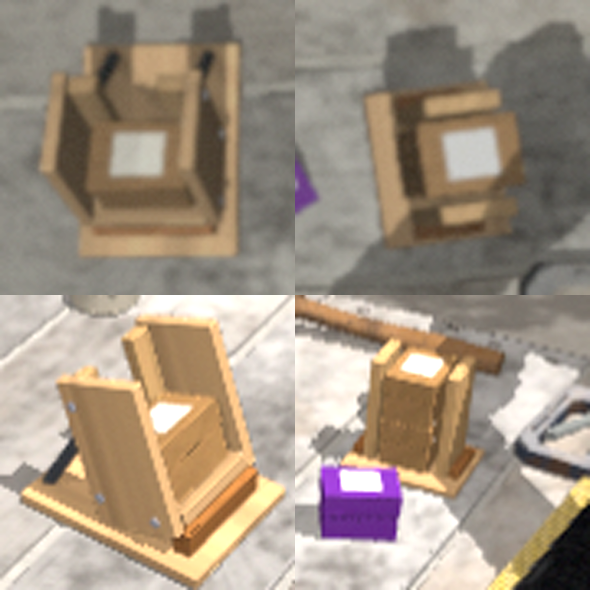

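The crop shows the cardboard pile box between the trough boards (label at about 437,252 in the top view), clearly brown and not purple or red. The rack box, label about (222,252), has its backstop on the far side (+x). Next I measure the labels and base plates.

```bash
cat > h.py <<'E'
import cv2,numpy as np
def ray(s,uv):
    K=np.array([[s["fx"],0,s["cx"]],[0,s["fy"],s["cy"]],[0,0,1]])
    n=cv2.undistortPoints(np.array(uv,float).reshape(-1,1,2),K,np.array(s["dist_coeffs"]))[:,0]
    d=np.c_[n[:,0],-n[:,1],-np.ones(len(n))]@s["pose"][:3,:3].T
    return s["pose"][:3,3],d
def onplane(s,uv,p0,nrm=(0,0,1)):
    o,d=ray(s,uv); nrm=np.array(nrm,float)
    t=((np.array(p0)-o)@nrm)/(d@nrm); return o+d*t[:,None]
def tri(sa,ua,sb,ub):
    oa,da=ray(sa,ua);ob,db=ray(sb,ub);da=da[0];db=db[0]
    t=np.linalg.lstsq(np.c_[da,-db],ob-oa,rcond=None)[0]
    a=oa+da*t[0];b=ob+db*t[1];return (a+b)/2,np.linalg.norm(a-b)
def proj(s,P):
    T=np.linalg.inv(s["pose"]);c=np.array(P)@T[:3,:3].T+T[:3,3];c=c*[1,-1,-1]
    K=np.array([[s["fx"],0,s["cx"]],[0,s["fy"],s["cy"]],[0,0,1]])
    return cv2.projectPoints(c,np.zeros(3),np.zeros(3),K,np.array(s["dist_coeffs"]))[0][:,0]
def label(s,box,vmin):
    x0,y0,x1,y1=box;h=cv2.cvtColor(s["image"][y0:y1,x0:x1],cv2.COLOR_RGB2HSV)
    m=((h[...,1]<50)&(h[...,2]>vmin)).astype(np.uint8)
    n,l,st,c=cv2.connectedComponentsWithStats(m)
    k=1+np.argmax(st[1:,4]); cn=cv2.findContours((l==k).astype(np.uint8),cv2.RETR_EXTERNAL,cv2.CHAIN_APPROX_NONE)[0][0]
    q=cv2.boxPoints(cv2.minAreaRect(cn)); return c[k]+[x0,y0],q+[x0,y0],st[k]
def edges(s,P,n):  # long-axis direction from label corners on plane
    pass
E
python3 - <<'E'
import pickle
from h import *
T=pickle.load(open("top0.pkl","rb"));S=pickle.load(open("scene0.pkl","rb"))
c18,s18=np.cos(np.radians(18)),np.sin(np.radians(18))
for nm,bt,bs,n in(("rack",(208,240,236,264),(292,262,318,282),(s18,0,c18)),("pile",(425,238,455,266),(382,178,405,197),(0,0,1))):
    ct,qt,stt=label(T,bt,150);cs,qs,sts=label(S,bs,215)
    P,e=tri(T,ct,S,cs);print(nm,ct,stt,cs,sts,"tri",P,"gap",e)
    for s,q,c in((T,qt,ct),(S,qs,cs)):
        w=onplane(s,q,P,n);d=np.diff(np.r_[w,w[:1]],axis=0)
        print(" sides mm/deg",[(round(1e3*np.linalg.norm(x),1),round(np.degrees(np.arctan2(x[1],x[0])),1)) for x in d[:4]], "ctr@known",onplane(s,[c],P,n)[0])
    if nm=="pile":print(onplane(T,[ct],[0,0,.1]),onplane(S,[cs],[0,0,.1]))
# tall obstacles: black beam top corners
print("trough base corners z=8mm",onplane(T,[[406.5,233],[412,280],[453,275]],[0,0,.008]))
print("rack base z=10",onplane(T,[[252.6,218],[252.6,283],[204,283]],[0,0,.01]))
E
```

```text
rack [225.01388889 252.09722222] [13  7  8 11 72] [300.4375   271.515625] [ 4  6 12  9 64] tri [0.52441964 0.21105859 0.07284642] gap 0.001180393481153909
 sides mm/deg [(np.float64(15.5), np.float64(-91.1)), (np.float64(23.3), np.float64(-175.4)), (np.float64(15.3), np.float64(88.9)), (np.float64(23.4), np.float64(5.0))] ctr@known [0.52389052 0.21072446 0.07301835]
 sides mm/deg [(np.float64(35.7), np.float64(-85.3)), (np.float64(33.1), np.float64(145.5)), (np.float64(34.1), np.float64(93.6)), (np.float64(31.6), np.float64(-33.0))] ctr@known [0.52518528 0.21097717 0.07259765]
pile [438.36871508 251.56424581] [  6   7  16  14 179] [393.43396226 185.94339623] [ 6  5 12  7 53] tri [ 0.5132685  -0.24735241  0.09998576] gap 0.0005692445322468183
 sides mm/deg [(np.float64(30.5), np.float64(-82.2)), (np.float64(26.7), np.float64(-173.9)), (np.float64(30.4), np.float64(97.7)), (np.float64(26.6), np.float64(6.3))] ctr@known [ 0.51300841 -0.24746904  0.09998576]
 sides mm/deg [(np.float64(33.7), np.float64(-70.8)), (np.float64(32.5), np.float64(-176.8)), (np.float64(33.1), np.float64(108.1)), (np.float64(31.8), np.float64(3.9))] ctr@known [ 0.51351795 -0.24721119  0.09998576]
[[ 0.51300772 -0.24746555  0.1       ]] [[ 0.51350719 -0.24718446  0.1       ]]
trough base corners z=8mm [[ 0.5625627  -0.19767431  0.008     ]
 [ 0.45400136 -0.20508661  0.008     ]
 [ 0.46259064 -0.30096398  0.008     ]]
rack base z=10 [[0.60573847 0.16085275 0.01      ]
 [0.45576754 0.1605179  0.01      ]
 [0.45763854 0.27267433 0.01      ]]
```

```bash
python3 - <<'E'
import pickle
from h import *
T=pickle.load(open("top0.pkl","rb"));S=pickle.load(open("scene0.pkl","rb"))
c18,s18=np.cos(np.radians(18)),np.sin(np.radians(18));n=(s18,0,c18)
for vt in(105,120,135):
  for vs in (190,):
    ct,qt,a=label(T,(208,240,236,264),vt);cs,qs,b=label(S,(290,260,318,284),vs)
    P,e=tri(T,ct,S,cs);print(vt,ct,a,cs,b,P,e)
    w=onplane(T,qt,P,n);d=np.diff(np.r_[w,w[:1]],axis=0)
    print([(round(1e3*np.linalg.norm(x),1),round(np.degrees(np.arctan2(x[1],x[0])),1)) for x in d])
    print("ctr on label plane z .0752:",onplane(T,[ct],[.5241,.2167,.0752],n),onplane(S,[cs],[.5241,.2167,.0752],n))
# wood mask of rack: base right/bottom edges and cheek tops via line fits
h=cv2.cvtColor(T["image"],cv2.COLOR_RGB2HSV)
def sub(prof): g=np.abs(np.diff(cv2.GaussianBlur(prof.astype(np.float32).reshape(1,-1),(3,1),0)[0]));k=g.argmax();w=g[max(k-1,0):k+2];return (np.arange(max(k-1,0),k+2)[:len(w)]@w)/w.sum()+.5
sat=h[...,1].astype(float)
R=np.array([[246+sub(sat[y,246:260]),y] for y in range(224,280,3)])
B=np.array([[x,276+sub(sat[276:290,x])] for x in range(208,250,3)])
wr=onplane(T,R,[0,0,.01]);wb=onplane(T,B,[0,0,0.005])
print("right edge y",np.round(wr[:,1],4),"yaw",np.degrees(np.polyfit(wr[:,0],wr[:,1],1)[0]))
print("front edge x",np.round(wb[:,0],4),"slope",np.degrees(np.polyfit(wb[:,1],wb[:,0],1)[0]))
E
```

```text
105 [221.53301887 251.6745283 ] [  6   5  16  14 212] [300.36923077 271.52307692] [ 6  8 12  9 65] [0.52330677 0.21657938 0.07738175] 0.0031474047076677433
[(np.float64(33.1), np.float64(-91.1)), (np.float64(30.2), np.float64(-175.5)), (np.float64(32.6), np.float64(88.9)), (np.float64(30.3), np.float64(5.4))]
ctr on label plane z .0752: [[0.52483594 0.21792425 0.07496088]] [[0.52313484 0.21414848 0.0755136 ]]
120 [221.53301887 251.6745283 ] [  6   5  16  14 212] [300.36923077 271.52307692] [ 6  8 12  9 65] [0.52330677 0.21657938 0.07738175] 0.0031474047076677433
[(np.float64(33.1), np.float64(-91.1)), (np.float64(30.2), np.float64(-175.5)), (np.float64(32.6), np.float64(88.9)), (np.float64(30.3), np.float64(5.4))]
ctr on label plane z .0752: [[0.52483594 0.21792425 0.07496088]] [[0.52313484 0.21414848 0.0755136 ]]
135 [221.8        251.57222222] [  6   6  16  13 180] [300.36923077 271.52307692] [ 6  8 12  9 65] [0.52358035 0.21611841 0.07695488] 0.0030612635948254244
[(np.float64(33.1), np.float64(-91.1)), (np.float64(27.9), np.float64(-175.5)), (np.float64(32.6), np.float64(88.9)), (np.float64(28.0), np.float64(5.4))]
ctr on label plane z .0752: [[0.52505096 0.21735826 0.07489101]] [[0.52313484 0.21414848 0.0755136 ]]
right edge y [0.1592 0.1606 0.1604 0.1591 0.1606 0.1607 0.1606 0.1606 0.1607 0.1608
 0.1609 0.1609 0.1608 0.1607 0.1608 0.1607 0.1608 0.1608 0.1607] yaw -0.4443325735023573
front edge x [0.4568 0.4566 0.4565 0.4563 0.4562 0.4562 0.4574 0.4574 0.4572 0.4571
 0.457  0.457  0.4568 0.4554] slope -0.041709649725044436
```

```bash
cat >> h.py <<'E'
from scipy.spatial.transform import Rotation as Ro
def R_down(az,tilt=0):  # tool y at world azimuth az, tool z down, then +tilt about tool x
    y=np.array([np.cos(np.radians(az)),np.sin(np.radians(az)),0]);z=np.array([0,0,-1.])
    return Ro.from_matrix(np.c_[np.cross(y,z),y,z])*Ro.from_euler('x',tilt,degrees=True)
def go(*goals):
    from plant import r
    s=r.get_state();R0=Ro.from_quat(s["eef_rot"]);p=np.array(s["tool_pos"])
    print("t",round(s["clock"],2),"p",np.round(p,4),"q",np.round(s["q"],2),"F",np.round(s["contact_force"],1),"open",round(s["opening"],3))
    for P,az,ti in goals:
        print("shift cm",np.round(R0.inv().apply(np.array(P)-p)*100,2),"turn",np.round((R0.inv()*R_down(az,ti)).as_rotvec(degrees=True),2))
E
python3 - <<'E'
import pickle
from h import *
go(((.5133,-.2473,.25),-84.5,0),((.5133,-.2473,.15),-84.5,0))
E
```

```text
t 0.1 p [ 0.2613 -0.5671  0.238 ] q [ 1.17  0.69 -0.19  1.57  0.16  0.9  -0.22] F [ 0.8  0.6 -1.1] open 1.001
shift cm [ 36.27 -18.5   -1.18] turn [-0.09  0.02 19.25]
shift cm [ 36.28 -18.48   8.82] turn [-0.09  0.02 19.25]
```

Emit:
carry_out([
  [[2,-1,-0.5],[0,0,2],0],
  [[6,-3,-1],[0,0,5],0],
  [[10,-5,-1.2],[0,0,8],0],
  [[14,-7,-1.2],[0,0,11],0],
  [[18,-9,-1.2],[0,0,14],0],
  [[22,-11,-1.2],[0,0,16],0],
  [[26,-13,-1.2],[0,0,18],0],
  [[30,-15.5,-1.2],[0,0,19.2],0],
  [[33.5,-17,-1.2],[0,0,19.2],0],
  [[35.5,-18,-1.2],[0,0,19.2],0],
  [[36.3,-18.5,-1.2],[0,0,19.2],0],
  [[36.3,-18.5,-1.2],[0,0,19.2],0],
])

```text
clock: 1.3
tool_pos: [0.5141, -0.2466, 0.2504]
eef_rot: [0.999, 0.049, -0.0, -0.0]
contact_force: [-0.3, -0.7, -0.3]
opening: 1.006
finger_force: 0.0
```

```bash
python3 - <<'E'
from h import *
from plant import r
s=r.snapshot("scene");cv2.imwrite("pics/s1.png",cv2.resize(s["image"][60:260,300:500,::-1],(600,600),interpolation=cv2.INTER_CUBIC))
go(((.5133,-.2473,.13),-84.5,0),((.5133,-.2473,.058),-84.5,0))
E
```

```text
t 1.35 p [ 0.513  -0.2484  0.2504] q [ 0.41  0.6  -0.06  1.73  0.05  0.82 -1.15] F [ 0.  -0.9 -0.3] open 1.0
shift cm [ 0.05 -0.11 12.04] turn [0.03 0.08 0.02]
shift cm [ 0.06 -0.11 19.24] turn [0.03 0.08 0.02]
```

View pics/s1.png

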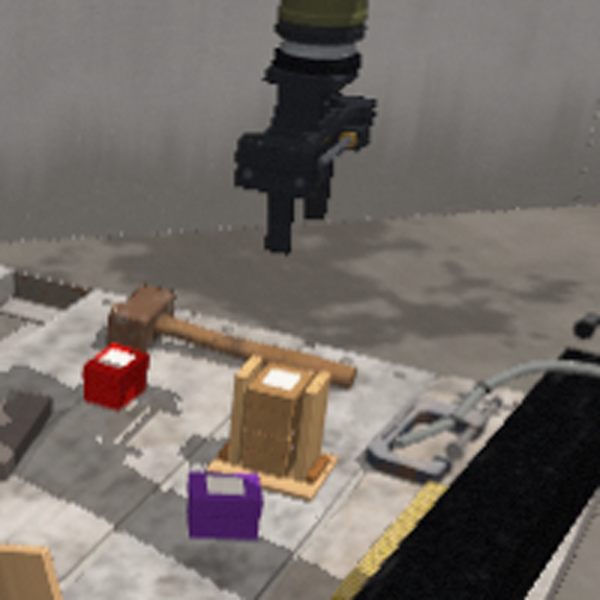

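The gripper hangs over the pile (crop 280,250 above the label at 280,378), lined up and clear of the purple box. Descending.

Emit:
carry_out([
  [[0,-0.1,2],[0,0,0],0],
  [[0,-0.1,6],[0,0,0],0],
  [[0,-0.1,10],[0,0,0],0],
  [[0,-0.1,13],[0,0,0],0],
  [[0,-0.1,15.5],[0,0,0],0],
  [[0,-0.1,17.5],[0,0,0],0],
  [[0,-0.1,18.7],[0,0,0],0],
  [[0,-0.1,19.1],[0,0,0],0],
  [[0,-0.1,19.1],[0,0,0],0],
], newtons=25)

```text
clock: 2.25
tool_pos: [0.5133, -0.2477, 0.0598]
eef_rot: [0.999, 0.048, -0.0, 0.0]
contact_force: [-0.4, 0.1, 0.7]
opening: 1.0
finger_force: 0.0
```

Emit:
carry_out([
  [[0,0,0],[0,0,0],0.1],
  [[0,0,0],[0,0,0],0.2],
  [[0,0,0],[0,0,0],0.3],
  [[0,0,0],[0,0,0],0.5],
  [[0,0,0],[0,0,0],0.5],
  [[0,0,0],[0,0,0],0.5],
], newtons=25)

```text
clock: 2.85
tool_pos: [0.5143, -0.2472, 0.0605]
eef_rot: [0.999, 0.048, 0.001, 0.001]
contact_force: [-0.6, -0.9, 5.8]
opening: 0.743
finger_force: 25.0
```

Emit:
carry_out([
  [[0,0,-0.5],[0,0,0],0.5],
  [[0,0,-1.5],[0,0,0],0.5],
  [[0,0,-3],[0,0,0],0.5],
  [[0,0,-5],[0,0,0],0.5],
  [[0,0,-7],[0,0,0],0.5],
  [[0,0,-9],[0,0,0],0.5],
  [[0,0,-11],[0,0,0],0.5],
  [[0,0,-12.5],[0,0,0],0.5],
  [[0,0,-13],[0,0,0],0.5],
  [[0,0,-13],[0,0,0],0.5],
])

```text
clock: 3.85
tool_pos: [0.5139, -0.2467, 0.1904]
eef_rot: [0.999, 0.048, 0.001, 0.0]
contact_force: [1.0, 0.6, -2.6]
opening: 0.749
finger_force: 25.0
```

```bash
python3 - <<'E'
from h import *
from plant import r
for n in("scene","top"):
    s=r.snapshot(n);cv2.imwrite(f"pics/l_{n}.png",s["image"][:,:,::-1])
a=cv2.imread("pics/l_scene.png")[60:260,260:460];b=cv2.imread("pics/l_top.png")[160:360,270:470]
cv2.imwrite("pics/lift.png",cv2.resize(np.hstack([a,b]),(800,400),interpolation=cv2.INTER_CUBIC))
go(((.50,.03,.19),-90,0),((.50,.03,.005),-90,0))
E
```

```text
t 3.95 p [ 0.5132 -0.2464  0.1891] q [ 0.4   0.68 -0.06  1.79  0.06  0.68 -1.17] F [-0.   0.4 -1.6] open 0.744
shift cm [  1.36 -27.64  -0.07] turn [-0.03  0.07  5.55]
shift cm [  1.38 -27.63  18.43] turn [-0.03  0.07  5.55]
```

View pics/lift.png

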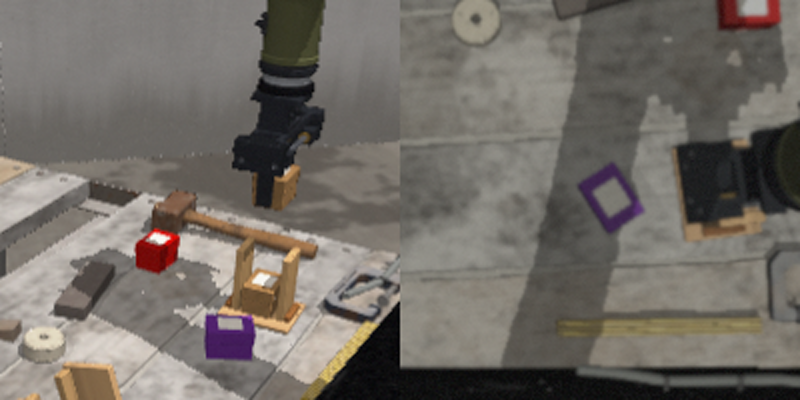

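The box is held level at (275,190) in the crop, with the lower box still in the trough. Carrying it to bare bench near (0.50, 0.03).

Emit:
carry_out([
  [[0,-1,0],[0,0,0],0.5],
  [[0.2,-3,0],[0,0,1],0.5],
  [[0.4,-6,0],[0,0,2],0.5],
  [[0.6,-9,0],[0,0,3],0.5],
  [[0.8,-12.5,0],[0,0,4],0.5],
  [[1,-16,0],[0,0,5],0.5],
  [[1.2,-19.5,0],[0,0,5.5],0.5],
  [[1.4,-22.5,0],[0,0,5.5],0.5],
  [[1.4,-25,0],[0,0,5.5],0.5],
  [[1.4,-26.7,0],[0,0,5.5],0.5],
  [[1.4,-27.6,0],[0,0,5.5],0.5],
  [[1.4,-27.6,0],[0,0,5.5],0.5],
])

```text
clock: 5.15
tool_pos: [0.5004, 0.0311, 0.1893]
eef_rot: [1.0, 0.002, -0.001, -0.0]
contact_force: [-0.1, -0.7, -2.1]
opening: 0.75
finger_force: 25.0
```

Emit:
carry_out([
  [[0,0,1],[0,0,0],0.5],
  [[0,0,4],[0,0,0],0.5],
  [[0,0,7],[0,0,0],0.5],
  [[0,0,10],[0,0,0],0.5],
  [[0,0,13],[0,0,0],0.5],
  [[0,0,15],[0,0,0],0.5],
  [[0,0,16.5],[0,0,0],0.5],
  [[0,0,17.2],[0,0,0],0.5],
  [[0,0,17.5],[0,0,0],0.5],
  [[0,0,17.5],[0,0,0],0.5],
])

```text
clock: 6.15
tool_pos: [0.5011, 0.0287, 0.0146]
eef_rot: [1.0, -0.0, 0.0, 0.0]
contact_force: [0.1, -0.1, -1.7]
opening: 0.746
finger_force: 25.0
```

```bash
python3 -c "
from h import *
go(((.50,.03,.006),-90,0))"
```

```text
t 6.15 p [0.5011 0.0287 0.0146] q [-0.15  0.93  0.01  2.07 -0.03  0.14 -1.69] F [ 0.1 -0.1 -1.7] open 0.746
shift cm [-0.11 -0.13  0.86] turn [ 0.02 -0.   -0.01]
```

Emit:
carry_out([
  [[0,0,0.3],[0,0,0],0.5],
  [[0,0,0.5],[0,0,0],0.5],
  [[0,0,0.7],[0,0,0],0.5],
  [[0,0,0.8],[0,0,0],0.5],
  [[0,0,0.8],[0,0,0],0.5],
])

```text
clock: 6.65
tool_pos: [0.501, 0.0294, 0.0067]
eef_rot: [1.0, 0.0, 0.0, 0.0]
contact_force: [-0.0, 0.0, -1.2]
opening: 0.748
finger_force: 25.0
```

Emit:
carry_out([
  [[0,0,0.05],[0,0,0],0.5],
  [[0,0,0.1],[0,0,0],0.5],
  [[0,0,0.15],[0,0,0],0.5],
  [[0,0,0.15],[0,0,0],0.5],
])

```text
clock: 7.05
tool_pos: [0.501, 0.0294, 0.0065]
eef_rot: [1.0, 0.0, 0.0, -0.0]
contact_force: [-1.1, 1.4, 12.0]
opening: 0.747
finger_force: 25.0
```

Emit:
carry_out([
  [[0,0,-0.05],[0,0,0],0.25],
  [[0,0,-0.05],[0,0,0],0.2],
  [[0,0,-0.05],[0,0,0],0.1],
  [[0,0,-0.05],[0,0,0],0],
  [[0,0,-0.05],[0,0,0],0],
  [[0,0,-1.5],[0,0,0],0],
  [[0,0,-4],[0,0,0],0],
  [[0,0,-7],[0,0,0],0],
  [[0,0,-10],[0,0,0],0],
  [[0,0,-11],[0,0,0],0],
])

```text
clock: 8.05
tool_pos: [0.5023, 0.0293, 0.1184]
eef_rot: [1.0, 0.0, 0.002, -0.0]
contact_force: [0.3, 0.0, 1.3]
opening: 1.001
finger_force: 0.0
```

Emit:
carry_out([
  [[0,0,-1],[0,0,-8],0],
  [[0,0,-2],[0,0,-16],0],
  [[0,0,-2],[0,0,-24],0],
  [[0,0,-2],[0,0,-32],0],
  [[0,0,-2],[0,0,-40],0],
  [[0,0,-2],[0,0,-48],0],
  [[0,0,-2],[0,0,-56],0],
  [[0,0,-2],[0,0,-64],0],
  [[0,0,-2],[0,0,-72],0],
  [[0,0,-2],[0,0,-80],0],
  [[0,0,-2],[0,0,-86],0],
  [[0,0,-2],[0,0,-90],0],
])

```text
clock: 9.25
tool_pos: [0.5006, 0.029, 0.1351]
eef_rot: [0.706, 0.709, -0.0, -0.0]
contact_force: [-0.5, 0.1, -1.2]
opening: 1.002
finger_force: 0.0
```

```bash
python3 - <<'E'
from h import *
from plant import r
for n in("scene","top"):
    s=r.snapshot(n);cv2.imwrite(f"pics/b_{n}.png",s["image"][:,:,::-1])
    print(proj(s,[[.501,.0294,.046]]))
a=cv2.imread("pics/b_scene.png")[150:330,270:450];b=cv2.imread("pics/b_top.png")[170:350,230:410]
cv2.imwrite("pics/bench.png",cv2.resize(np.hstack([a,b]),(800,400),interpolation=cv2.INTER_CUBIC))
go(((.501,.0294,.05),0,0),((.501,.0294,.006),0,0))
E
```

```text
[[349.47772506 246.69283264]]
[[308.90454435 261.4090731 ]]
t 9.35 p [0.5007 0.029  0.1351] q [ 0.09  0.72 -0.39  2.02  0.55  0.5  -0.7 ] F [-1.   0.5 -0.5] open 1.002
shift cm [0.04 0.04 8.51] turn [-0.04  0.01  0.03]
shift cm [ 0.04  0.04 12.91] turn [-0.04  0.01  0.03]
```

View pics/bench.png

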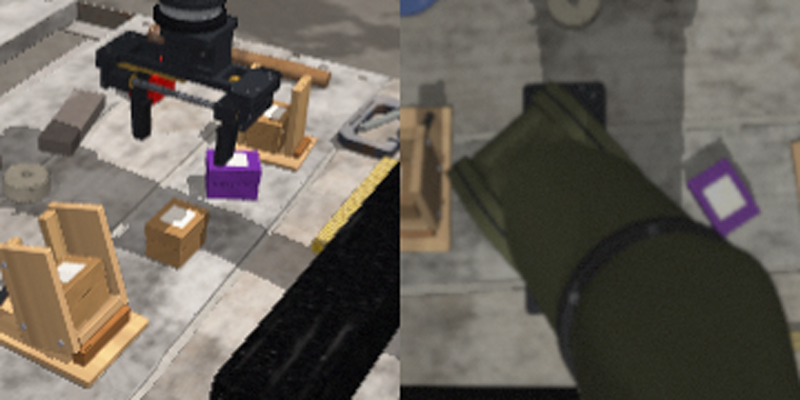

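The box stands upright on the bench (crop 175,230), where expected, and the gripper is turned 90° above it. Taking it by its long sides.

Emit:
carry_out([
  [[0,0,1],[0,0,0],0],
  [[0,0,4],[0,0,0],0],
  [[0,0,7],[0,0,0],0],
  [[0,0,9.5],[0,0,0],0],
  [[0,0,11.5],[0,0,0],0],
  [[0,0,12.5],[0,0,0],0],
  [[0,0,12.8],[0,0,0],0],
  [[0,0,12.8],[0,0,0],0],
])

```text
clock: 10.15
tool_pos: [0.501, 0.0294, 0.0072]
eef_rot: [0.707, 0.707, -0.0, 0.0]
contact_force: [-0.1, -0.2, -0.7]
opening: 1.005
finger_force: 0.0
```

Emit:
carry_out([
  [[0,0,0],[0,0,0],0.15],
  [[0,0,0],[0,0,0],0.3],
  [[0,0,0],[0,0,0],0.4],
  [[0,0,0],[0,0,0],0.7],
  [[0,0,0],[0,0,0],0.7],
  [[0,0,0],[0,0,0],0.7],
  [[0,0,0],[0,0,0],0.7],
], newtons=25)

```text
clock: 10.85
tool_pos: [0.5009, 0.0293, 0.0074]
eef_rot: [0.707, 0.707, -0.0, 0.0]
contact_force: [-1.5, 1.0, 3.0]
opening: 0.54
finger_force: 25.0
```

Emit:
carry_out([
  [[0,0,-0.5],[0,0,0],0.7],
  [[0,0,-2],[0,0,0],0.7],
  [[0,0,-5],[0,0,0],0.7],
  [[0,0,-8],[0,0,0],0.7],
  [[0,0,-11],[0,0,0],0.7],
  [[0,0,-14],[0,0,0],0.7],
  [[0,0,-17],[0,0,0],0.7],
  [[0,0,-19],[0,0,0],0.7],
  [[0,0,-20],[0,0,0],0.7],
  [[0,0,-20],[0,0,0],0.7],
])

```text
clock: 11.85
tool_pos: [0.5015, 0.0293, 0.2081]
eef_rot: [0.707, 0.707, 0.001, 0.001]
contact_force: [0.4, -0.2, -2.5]
opening: 0.543
finger_force: 25.0
```

```bash
cat >> h.py <<'E'
c18,s18=np.cos(np.radians(18)),np.sin(np.radians(18));O=np.array([.533,.217,.024])
X=np.array([c18,0,-s18]);Z=np.array([s18,0,c18]);Y=np.array([0,1.,0])
def deck(x,y,z): return O+X*x/1e3+Y*y/1e3+Z*z/1e3   # tip goes at (boxcentre x,y, boxcentre z-17)
E
python3 - <<'E'
from h import *
from plant import r
print(deck(-24,0,69),deck(-32,0,52+100))
go((deck(-32,0,152),0,18),(deck(-32,0,58),0,18))
E
```

```text
[0.53149682 0.217      0.09703931] [0.54953677 0.217      0.17844913]
t 11.85 p [0.5015 0.0293 0.2081] q [ 0.17  0.61 -0.51  1.96  0.46  0.69 -0.62] F [ 0.4 -0.2 -2.5] open 0.543
shift cm [18.77  4.81  2.97] turn [18.11  0.    0.02]
shift cm [18.77  1.88 11.91] turn [18.11  0.    0.02]
```

Emit:
carry_out([
  [[1,0.3,0],[1,0,0],0.7],
  [[3,0.8,0],[3,0,0],0.7],
  [[5,1.4,0],[5,0,0],0.7],
  [[7,2,0],[7.5,0,0],0.7],
  [[9,2.6,0],[10,0,0],0.7],
  [[11,3.2,0],[12.5,0,0],0.7],
  [[13,3.8,0],[15,0,0],0.7],
  [[15,4.2,0],[17,0,0],0.7],
  [[16.8,4.6,0],[18,0,0],0.7],
  [[18,4.8,0],[18.1,0,0],0.7],
  [[18.8,4.8,0],[18.1,0,0],0.7],
  [[18.8,4.8,0],[18.1,0,0],0.7],
])

```text
clock: 13.05
tool_pos: [0.548, 0.2184, 0.2066]
eef_rot: [0.697, 0.699, -0.112, -0.111]
contact_force: [-0.3, -0.4, -3.1]
opening: 0.544
finger_force: 25.0
```

```bash
python3 - <<'E'
from h import *
from plant import r
s=r.snapshot("scene");a=s["image"][120:340,220:400,::-1]
s=r.snapshot("top");b=s["image"][160:320,160:320,::-1]
cv2.imwrite("pics/ab.png",np.hstack([cv2.resize(a,(491,600)),cv2.resize(b,(300,600))[:, :]]) if 0 else cv2.resize(a,(491,600),interpolation=cv2.INTER_CUBIC))
go((deck(-32,0,110),0,18),(deck(-30,0,60),0,18))
E
```

```text
t 13.15 p [0.5486 0.2164 0.207 ] q [-0.12  0.87 -0.55  1.4   0.26  1.25 -0.68] F [-0.2  0.2 -2.4] open 0.538
shift cm [0.07 0.98 6.89] turn [-0.11  0.1   0.01]
shift cm [ 0.08  1.19 11.89] turn [-0.11  0.1   0.01]
```

View pics/ab.png

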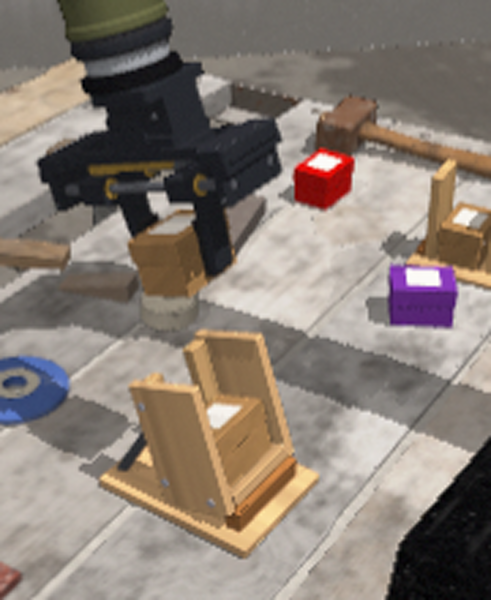

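The box is held tilted above the rack (crop 170,260), parallel to the deck, and both cheeks are clear. Lowering it 8 mm in front of the backstop.

Emit:
carry_out([
  [[0.1,0.4,1],[0,0,0],0.7],
  [[0.1,0.9,3],[0,0,0],0.7],
  [[0.1,1.0,5],[0,0,0],0.7],
  [[0.1,1.0,6.8],[0,0,0],0.7],
  [[0.1,1.0,8.2],[0,0,0],0.7],
  [[0.1,1.0,9.5],[0,0,0],0.7],
  [[0.1,1.0,10.5],[0,0,0],0.7],
  [[0.1,1.0,11.3],[0,0,0],0.7],
  [[0.1,1.0,11.8],[0,0,0],0.7],
  [[0.1,1.0,11.8],[0,0,0],0.7],
])

```text
clock: 14.15
tool_pos: [0.5214, 0.2182, 0.0915]
eef_rot: [0.698, 0.699, -0.112, -0.111]
contact_force: [0.4, -0.4, -1.7]
opening: 0.544
finger_force: 25.0
```

```bash
python3 - <<'E'
from h import *
from plant import r
s=r.snapshot("scene");a=cv2.resize(s["image"][210:330,240:360,::-1],(400,400),interpolation=cv2.INTER_CUBIC)
s=r.snapshot("top");b=cv2.resize(s["image"][195:295,175:275,::-1],(400,400),interpolation=cv2.INTER_CUBIC)
cv2.imwrite("pics/in.png",np.hstack([a,b]))
go((deck(-32,0,53),0,18),(deck(-24,0,53),0,18))
E
```

```text
t 14.25 p [0.5221 0.2186 0.0922] q [-0.14  0.98 -0.52  1.55  0.33  0.99 -0.73] F [ 1.1  0.6 -1.6] open 0.544
shift cm [-0.16 -0.06  0.85] turn [-0.06 -0.01  0.04]
shift cm [-0.16  0.74  0.85] turn [-0.06 -0.01  0.04]
```

View pics/in.png

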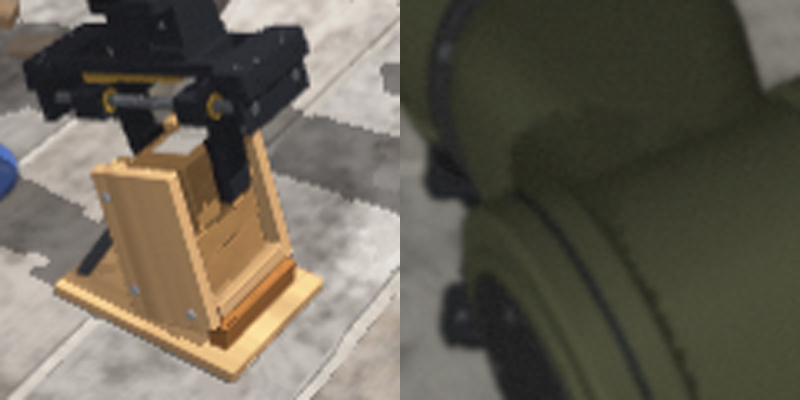

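The box sits between the cheeks above the rack box (left crop 210,190), with the front finger free. Now I ease it back to the backstop, watching the force.

Emit:
carry_out([
  [[-0.05,0,0.2],[0,0,0],0.7],
  [[-0.1,0.1,0.4],[0,0,0],0.7],
  [[-0.1,0.25,0.4],[0,0,0],0.7],
  [[-0.1,0.4,0.4],[0,0,0],0.7],
  [[-0.1,0.5,0.4],[0,0,0],0.7],
  [[-0.1,0.5,0.4],[0,0,0],0.7],
])

```text
clock: 14.85
tool_pos: [0.5255, 0.2174, 0.0865]
eef_rot: [0.698, 0.698, -0.111, -0.111]
contact_force: [-0.1, 0.0, -2.9]
opening: 0.541
finger_force: 25.0
```

Emit:
carry_out([
  [[0,0.1,0],[0,0,0],0.7],
  [[0,0.2,0],[0,0,0],0.7],
  [[0,0.2,0],[0,0,0],0.7],
])

```text
clock: 15.15
tool_pos: [0.5273, 0.2173, 0.0859]
eef_rot: [0.698, 0.699, -0.111, -0.111]
contact_force: [-0.4, -0.2, -2.7]
opening: 0.542
finger_force: 25.0
```

Emit:
carry_out([
  [[0,0.1,0],[0,0,0],0.7],
  [[0,0.1,0],[0,0,0],0.7],
])

```text
clock: 15.35
tool_pos: [0.5281, 0.2174, 0.0856]
eef_rot: [0.698, 0.699, -0.111, -0.111]
contact_force: [-0.4, -0.3, -2.3]
opening: 0.542
finger_force: 25.0
```

Emit:
carry_out([
  [[0,0.1,0],[0,0,0],0.7],
  [[0,0.1,0],[0,0,0],0.7],
])

```text
clock: 15.55
tool_pos: [0.5282, 0.2173, 0.0855]
eef_rot: [0.698, 0.699, -0.112, -0.112]
contact_force: [-3.2, -0.1, -0.4]
opening: 0.542
finger_force: 25.0
```

Backstop contact felt (−3.2 N in x). Now lowering onto the box below.

Emit:
carry_out([
  [[0,0,0.1],[0,0,0],0.7],
  [[0,0,0.2],[0,0,0],0.7],
  [[0,0,0.3],[0,0,0],0.7],
  [[0,0,0.3],[0,0,0],0.7],
])

```text
clock: 15.95
tool_pos: [0.5272, 0.2174, 0.0825]
eef_rot: [0.698, 0.699, -0.112, -0.112]
contact_force: [-5.4, -0.3, 1.8]
opening: 0.542
finger_force: 25.0
```

Emit:
carry_out([
  [[0,0,0.1],[0,0,0],0.7],
  [[0,0,0.1],[0,0,0],0.7],
])

```text
clock: 16.15
tool_pos: [0.5273, 0.2175, 0.0824]
eef_rot: [0.698, 0.699, -0.112, -0.112]
contact_force: [-4.8, -0.5, 7.4]
opening: 0.543
finger_force: 25.0
```

Seated (about 10 N up, no further travel). Adding a slight push towards the backstop, then letting go.

Emit:
carry_out([
  [[0,0.1,0],[0,0,0],0.7],
  [[0,0.1,0],[0,0,0],0.7],
])

```text
clock: 16.35
tool_pos: [0.5272, 0.2175, 0.0824]
eef_rot: [0.698, 0.698, -0.113, -0.112]
contact_force: [-7.5, -1.3, 8.8]
opening: 0.544
finger_force: 25.0
```

Emit:
carry_out([
  [[0,0,0],[0,0,0],0.44],
  [[0,0,0],[0,0,0],0.4],
  [[0,0,0],[0,0,0],0.34],
  [[0,0,0],[0,0,0],0.28],
  [[0,0,0],[0,0,0],0.22],
  [[0,0,0],[0,0,0],0.22],
])

```text
clock: 16.95
tool_pos: [0.5292, 0.2173, 0.0811]
eef_rot: [0.698, 0.698, -0.111, -0.111]
contact_force: [0.0, -0.3, -0.8]
opening: 0.779
finger_force: 0.0
```

Emit:
carry_out([
  [[0,-0.15,-0.5],[0,0,0],0.22],
  [[0,-0.15,-1.5],[0,0,0],0.22],
  [[0,-0.15,-3],[0,0,0],0.22],
  [[0,-0.15,-5],[0,0,0],0.22],
  [[0,-0.15,-7.5],[0,0,0],0.22],
  [[0,-0.15,-10.5],[0,0,0],0.22],
  [[0,-0.15,-13.5],[0,0,0],0.1],
  [[0,-0.15,-15],[0,0,0],0],
])

```text
clock: 17.75
tool_pos: [0.5758, 0.2181, 0.2279]
eef_rot: [0.699, 0.699, -0.109, -0.11]
contact_force: [-0.7, 0.1, -0.1]
opening: 0.942
finger_force: 0.0
```

Emit:
carry_out([
  [[2,0,0],[0,0,0],0],
  [[-2,-3,0],[-4,0,0],0],
  [[-6,-5,0],[-10,0,0],0],
  [[-10,-7,0],[-16,0,0],0],
  [[-14,-9,0],[-18,0,0],0],
  [[-18,-10,0],[-18,0,0],0],
  [[-22,-10,0],[-18,0,0],0],
  [[-26,-10,0],[-18,0,0],0],
  [[-29,-10,0],[-18,0,0],0],
  [[-32,-10,0],[-18,0,0],0],
  [[-34,-10,0],[-18,0,0],0],
  [[-34,-10,0],[-18,0,0],0],
])

```text
clock: 18.95
tool_pos: [0.479, -0.1261, 0.2559]
eef_rot: [0.709, 0.705, -0.001, 0.0]
contact_force: [1.0, 0.4, -0.2]
opening: 1.0
finger_force: 0.0
```

```bash
python3 - <<'E'
from h import *
from plant import r
S=r.snapshot("scene");a=cv2.resize(S["image"][225:325,245:345,::-1],(400,400),interpolation=cv2.INTER_CUBIC)
T=r.snapshot("top");b=cv2.resize(T["image"][195:295,175:275,::-1],(400,400),interpolation=cv2.INTER_CUBIC)
cv2.imwrite("pics/fin.png",np.hstack([a,b]))
print("expect",proj(T,[deck(-24,0,92)]),proj(S,[deck(-24,0,92)]))
ct,qt,st=label(T,(205,225,240,265),120);print(ct,st)
w=onplane(T,[ct],deck(-24,0,92),Z)[0];print("deck offset mm",((w-O)@X*1e3,(w-O)@Y*1e3))
w=onplane(T,qt,deck(-24,0,92),Z);d=np.diff(np.r_[w,w[:1]],axis=0)
print([(round(1e3*np.linalg.norm(x),1),round(np.degrees(np.arctan2(x[1],x[0])),1)) for x in d])
go()
E
```

```text
expect [[217.25496505 243.87720762]] [[293.81184915 253.85543765]]
[216.38961039 243.51948052] [  3  12  18  14 231]
deck offset mm (np.float64(-23.159129797252625), np.float64(1.8923126769559984))
[(np.float64(36.1), np.float64(-91.2)), (np.float64(29.3), np.float64(-175.2)), (np.float64(35.6), np.float64(88.9)), (np.float64(29.4), np.float64(5.8))]
t 19.05 p [ 0.4794 -0.122   0.256 ] q [ 0.52  0.54 -0.57  1.92  0.39  0.8  -0.26] F [ 0.1  0.2 -0.4] open 1.002
```

View pics/fin.png

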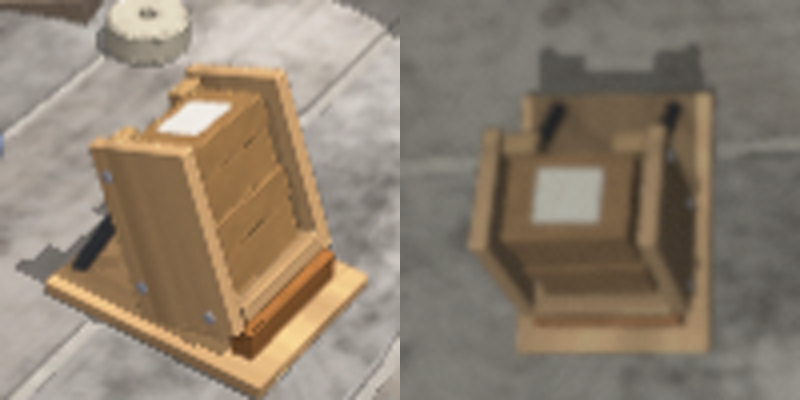

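The picture shows the box lying flush on the rack box. Its front faces are in line (left crop 240,160), its back is against the posts, and it is centred between the cheeks (label at right crop 567,195). The robot is clear, so I hand in.

```bash
python3 -c "
from plant import r
print(r.finish_job())"
```

```text
the job is handed in; nothing more can be done
None
```

The top box was set down upright on the bench, regrasped by its long sides and placed in the rack, flat on the box there with its long side against the backstop; I handed the job in at about 19 s, with no verdict shown.

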